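# Tip out the parts pot

## Robot

A 6-joint arm with a two-finger parallel gripper is mounted at the origin on the work surface. World frame = base frame: x ahead of the robot, y to its left, z up, the work surface at z = 0. Lengths are in mm, angles in rad, forces in N, time in s.
With the tool pointing down it reaches from about 350 to 975 mm from the base axis. Payload 4.9 kg.
Tool frame: the origin (TCP) lies at the very end of the fingers, on their centre line; the grasp point (between the pads) lies robot.grasp_offset behind it (robot.grasp_offset is the distance from the TCP to the grasp point, in mm); z points along the fingers, x is the direction in which the jaws open and shut, and the axes are right-handed (so a half turn about z gives the same grasp; the last joint's range is limited). The gripper opens to 85 mm and grips with 20 to 120 N. Pads are 22 mm wide; open, the fingers measure 114 mm over their backs; the gripper's body (76 mm by 85 mm) begins 54 mm behind the grasp point. The pads swing forward as they close: fully open they stand 13 mm farther back than shut.
Start: joints at [1.194, 0.053, 1.613, -0, 1.476, -0.119], TCP at [159.337, 604.329, 231.304] pointing down, gripper open.
Joint ranges: [-3.01, 3.01], [-1.01, 2.22], [0.06, 2.58], [-1.02, 4.17], [0.09, 2.62], [-3.14, 3.14]. Speed limits (rad/s): [2.57, 2.57, 3.14, 3.14, 3.14, 3.14].

## Interface

Orientations are given as a 3x3 rotation matrix whose columns are the frame's x, y, z axes.
In Python, from rig import robot, cams gives the robot as it stands.
- The arm moves only by the tool jog_arm, never from a script. Its argument "targets" is text: rows parted by semicolons, each of 7 numbers parted by spaces: the turn, a rotation vector about the tool's x, y, z in rad, then the shift along the tool's x, y, z in m, then the finger opening in m, from 0 to 0.0854. A call has 1 to 20 rows; each row is the pose to reach, as a shift and turn from the pose commanded when the call began, along the tool's axes at that moment; what a row does not reach only later rows make up. A row lasts 1/8 s, in which the tool goes at most 62.5 mm and 10.7 degrees, less where a joint would pass 70% of its speed; a pose out of reach is approached as far as the arm can. A call with a gripper value outside its range is refused whole. The fingers move at their own pace and stop on an object; "squeeze" is the grip in N (left out, the last holds). Time passes only in rows, so rows that repeat a pose let the fingers close. It gives the time, the measured TCP pose, the force and the opening at its end, in the units of the state.
- robot.observe(): the state, without advancing time (a new reading comes with each control period).
- cams.capture(name): name is "side" or "top" or "wrist"; returns a dict with "image" (480x640x3 uint8, red, green, blue), "camera_matrix" (3x3 intrinsics, pixels), "pose" (4x4, takes a point from camera to world coordinates). Camera axes: x right, y down, z forward; pixel columns grow to the right and rows downward; lengths in mm; the calibration is good to about 2 mm. A picture is of the moment at which its call begins. There is no depth.
- robot.hand_in(): hands the job in, once; it reports no verdict.
The state is a dict: "clock": time; "joints": joint angles; "dq": joint speeds; "joint_efforts": joint torques, N m; "eef_pos": TCP position; "eef_rot": TCP orientation; "contact_force": force on the tool from outside, world axes, zero at the start; "moment": the same for the moment, N m; "width": finger opening in mm.
Only numpy, scipy, OpenCV 4.12 (cv2) and the standard library are available. Lean on these libraries where they do the work, as an engineer would, in place of code of your own. Each camera call takes 0.05 s, during which the arm holds its last target. There are 200 camera calls.

## Task

By pushing the fat red roller on its arm, tip the steel pot until all four tube pieces have dropped into the green tray (rock it if any hang), then push the roller back from the other side until the pot stands fully upright on its stop. Push gently and steadily: do not force the pot hard against its stops or fling it over. Do not touch the pieces with the gripper, and leave the other things on the bench where they are.

Things in the scene. Friction and masses are not known exactly. Their poses are not given: they have to be found in the camera images.
- stand: blue fixed stand carrying the tilting pot between two uprights (at x = -0.088 and +0.088, 200 mm tall). Origin on the table under the pot's centre. The trunnion axis is parallel to the stand's x, 185 mm above the origin; the pot tips toward the stand's +y. Its -x side, with the red roller, looks roughly to the robot
- pot (a joint): tilt of the round steel pot about the trunnion, rad: 0 upright on its stop, 2.304 (132 degrees) tipped fully on its other stop, mouth down over the tray. The trunnion is stiff (4 to 9 N sideways at the roller), so the pot mostly stays where it is left, but near an end it may sink on to that stop
- roller_mid (a point): centre of the red push roller (spins freely on its pin) that swings with the pot: 90 mm diameter, too fat to grip, 90 mm long, parallel to the stand's x, on a yellow arm (10 x 24 mm, at stand x = -0.108). In the stand's frame, at tilt q, this point is at x = -0.160, y = 0.115 sin(q - 1.152), z = 0.185 + 0.115 cos(q - 1.152). Push it from its -y side to tip the pot, from its +y side to right it
- mouth (a point): centre of the pot's mouth, at rim height, turning with the pot; z out of the mouth. Pot 134 mm outer diameter at the rim, 120 mm at the bottom, 130 mm tall, wall 4 mm, bottom 6 mm thick; its bottom is 45 mm below the trunnion axis, its rim 85 mm above (upright)
- tray: green open steel tray with a black liner, 250 x 250 mm outside, 60 mm high, 5 mm walls and floor, fixed, beside the stand under the tipped mouth; origin under its centre
- shell0: head-tube blank: bare aluminium tube piece, 36 mm outer diameter, 4 mm wall, 68 mm long, 0.11 kg; origin at its centre, z along the tube; starts standing in the pot
- shell1: head-tube blank: bare aluminium tube piece, 36 mm outer diameter, 4 mm wall, 68 mm long, 0.11 kg; origin at its centre, z along the tube; starts standing in the pot
- square0: copper-coloured square tube stub, 28 x 28 mm, 4 mm wall, 66 mm long, 0.11 kg; origin at its centre, z along the tube; starts standing in the pot
- square1: copper-coloured square tube stub, 28 x 28 mm, 4 mm wall, 66 mm long, 0.11 kg; origin at its centre, z along the tube; starts standing in the pot
- magnet: red welding magnet, about 90 x 90 mm triangle, 22 mm high, lying near the stand; leave alone; origin under its middle
- wirebrush: brush lying flat near the tray, leave alone; origin under its middle
- mug: blue ceramic mug, 80 mm diameter, 90 mm tall, beside the stand; leave alone; origin under its middle
- hammer: hammer lying on the table, leave alone; origin under its middle
- spray: yellow can, 64 mm diameter, 170 mm tall, leave alone; origin under its middle
- helmet: black welding helmet, about 230 mm across, 170 mm tall, leave alone; origin under its middle
- flapdisc: orange grinding disc, 115 mm diameter, 14 mm thick, lying flat, leave alone; origin under its middle
Not all that is in view belongs to the job. What is shaped like the square1 but blue or purple is not meant.

How it is judged:
By the outcome, as a careful person would: the job done as asked, in the order asked, and still so for the second after the job is handed in, with the robot touching nothing.
It also fails if it takes over 72 s, if anything falls off the work surface, if the arm or the gripper's body presses on something with over 40 N, if the wrist force passes 120 N, or if a joint passes its speed limit or range.

## Working session

There is one attempt and no reset: what is moved stays moved. The work goes in short steps, Python scripts to look and compute and a tool call to move; the robot and the scene stay as the last step left them, time stands still between calls to the robot, and variables do not carry over. Pictures are saved under pics/ and viewed, about 8 in all and at most 12, crops included, and the job is handed in when it is done.

Besides the shell and the picture viewer there is one more tool, called after "Emit:" as name(argument=value, ...) on one line, values as JSON. jog_arm: Moves the arm, as the interface text tells. Its arguments: {"type":"object","properties":{"targets":{"type":"string"},"squeeze":{"type":"number"}},"required":["targets"]}

```bash
mkdir -p pics; ls; python3 - <<'E'
from rig import robot,cams
import cv2,numpy as np
np.set_printoptions(precision=4,suppress=True)
for n in("side","top"):
    c=cams.capture(n);cv2.imwrite(f"pics/{n}0.png",c["image"][:,:,::-1]);print(n,c["camera_matrix"],c["pose"])
s=robot.observe();print(s["eef_pos"],s["eef_rot"],s["clock"],s["contact_force"],robot.grasp_offset)
E
```

```text
pics
side [[607.2479   0.     324.3459]
 [  0.     607.2479 253.9396]
 [  0.       0.       1.    ]] [[   0.7946   -0.4246    0.434   -82.775 ]
 [  -0.607    -0.571     0.5528 -751.1055]
 [   0.0131   -0.7027   -0.7114 1203.3502]
 [   0.        0.        0.        1.    ]]
top [[463.7043   0.     325.6024]
 [  0.     463.7043 245.3032]
 [  0.       0.       1.    ]] [[   0.0095   -0.9937    0.1117  404.7337]
 [  -0.9999   -0.0099   -0.0027   23.9622]
 [   0.0038   -0.1117   -0.9937 1231.6776]
 [   0.        0.        0.        1.    ]]
[159.1394 603.8208 230.1696] [[ 0.255   0.9669 -0.0007]
 [ 0.9669 -0.255  -0.0017]
 [-0.0018 -0.0002 -1.    ]] 0.1 [ 0.3911  0.2599 -0.4448] 18.700000000000003
```

View pics/side0.png

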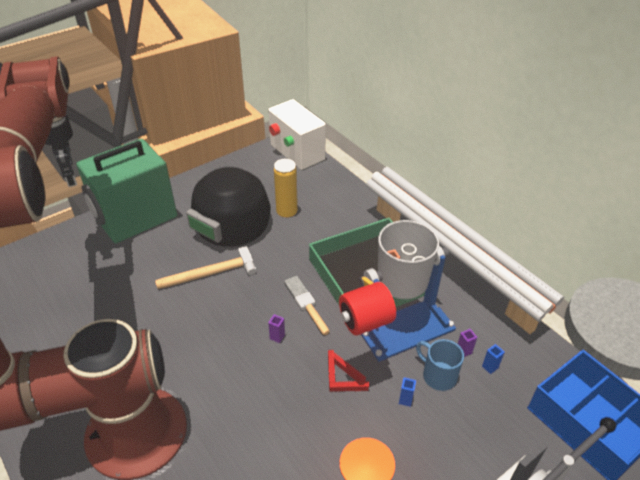

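View pics/top0.png

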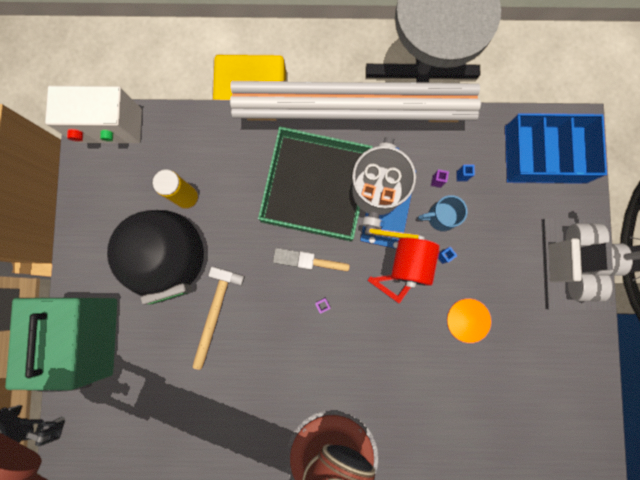

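Side view: the red roller is at about (368,309) and the pot mouth at (408,245). Top view: roller (415,260), pot mouth (384,180), tray (317,183), magnet (390,288) below the roller and mug (450,212) to its right. All four pieces stand in the pot. The stand's +y points to image left, so world +y.

```bash
cat > h.py <<'E'
import cv2,numpy as np
np.set_printoptions(precision=3,suppress=True)
def ray(c,u,v):
    d=c["pose"][:3,:3]@np.linalg.inv(c["camera_matrix"])@[u,v,1.];return c["pose"][:3,3],d/np.linalg.norm(d)
def onz(c,u,v,z):
    o,d=ray(c,u,v);return o+d*(z-o[2])/d[2]
def tri(rays):
    A=0;b=0
    for o,d in rays:
        P=np.eye(3)-np.outer(d,d);A=A+P;b=b+P@o
    p=np.linalg.solve(A,b);return p,[np.linalg.norm((np.eye(3)-np.outer(d,d))@(p-o)) for o,d in rays]
def red(img,box):
    h=cv2.cvtColor(img,cv2.COLOR_RGB2HSV)
    m=(((h[...,0]<5)|(h[...,0]>174))&(h[...,1]>180)&(h[...,2]>90)).astype(np.uint8)
    k=np.zeros_like(m);x0,y0,x1,y1=box;k[y0:y1,x0:x1]=1;m=cv2.morphologyEx(m*k,cv2.MORPH_OPEN,np.ones((9,9)))
    n,l,s,c=cv2.connectedComponentsWithStats(m);i=1+s[1:,4].argmax();return c[i],s[i]
E
python3 - <<'E'
from h import *
from rig import cams
t=cams.capture("top");s=cams.capture("side")
ct,st=red(t["image"],(360,220,460,310));cs,ss=red(s["image"],(320,270,410,350))
print(ct,st,cs,ss)
R,e=tri([ray(t,*ct),ray(s,*cs)]);print("roller",R,e)
# mouth, rim z=270: hand ellipses
M=onz(t,384,179,270);M2=onz(s,408,244,270);print("mouth",M,M2,onz(t,353,179,270)-onz(t,415,179,270))
for p in[(280,129),(374,147),(355,238),(260,221)]:print("tray",onz(t,*p,60))
d=(M-R)[:2];yaw=np.arctan2(d[1],d[0])-np.arctan2(105.1,160);print("yaw",np.degrees(yaw),np.linalg.norm(d),np.hypot(160,105))
for n,p in(("mag",(390,288)),("brushend",(348,267)),):print(n,onz(t,*p,10))
print("mug",onz(t,450,211,90),"disc",onz(t,469,320,14))
im=t["image"][90:320,230:490,::-1];cv2.imwrite("pics/c1.png",cv2.resize(im,None,fx=3,fy=2.6 and 3,interpolation=2)[:600*2])
im=cv2.resize(im,(676,598),interpolation=2);cv2.imwrite("pics/c1.png",im)
E
```

```text
[415.451 260.454] [ 393  239   46   45 1702] [365.115 319.077] [358 314  15  11 156]
roller [ 485.141 -177.386  200.05 ] [np.float64(4.1538087111596), np.float64(4.153808711159542)]
mouth [ 655.658 -101.198  270.   ] [ 653.148 -111.351  270.   ] [ -1.382 131.627   0.   ]
tray [841.354 142.989  60.   ]
tray [ 795.468 -102.847   60.   ]
tray [555.921 -53.91   60.   ]
tray [597.302 189.102  60.   ]
yaw -9.22444218404884 186.7636766456896 191.3765920900464
mag [ 430.957 -149.463   10.   ]
brushend [485.071 -38.953  10.   ]
mug [ 622.5   -289.385   90.   ] disc [ 350.015 -353.781   14.   ]
```

View pics/c1.png

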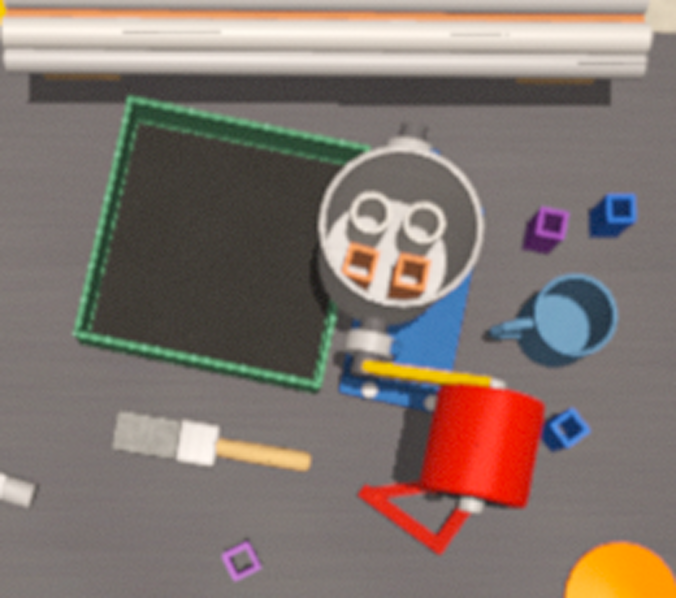

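Crop: mouth centre at crop (401,226), i.e. top pixel (384.2,176.9). The roller axis is tilted about 11°, matching the tray edges. The decoys (purple and blue square stubs) lie on the table, and the copper and aluminium pieces are all in the pot. The red-roller side mask only caught a fragment, so I'll use the top view with the known heights.

```bash
cat >> h.py <<'E'
YAW=np.radians(-10.4)
def S(): # stand axes
    return np.array([[np.cos(YAW),-np.sin(YAW),0],[np.sin(YAW),np.cos(YAW),0],[0,0,1]])
E
python3 - <<'E'
from h import *
from rig import cams,robot
t=cams.capture("top");s=cams.capture("side")
M=onz(t,384.2,176.9,270);R=onz(t,415.45,260.45,231.7);d=(M-R)[:2]
print(M,R,np.linalg.norm(d),"yaw",np.degrees(np.arctan2(d[1],d[0])-np.arctan2(105.1,160)))
# side: hue-only bright red mask of roller
h=cv2.cvtColor(s["image"],cv2.COLOR_RGB2HSV);m=(((h[...,0]<6)|(h[...,0]>173))&(h[...,1]>150)&(h[...,2]>60)).astype(np.uint8)
n,l,st,c=cv2.connectedComponentsWithStats(m);
for i in range(1,n):
    if st[i,4]>200 and st[i,0]>300:print(st[i],c[i]); 
i=max((i for i in range(1,n) if 320<c[i][0]<410 and 270<c[i][1]<350),key=lambda i:st[i,4])
p=c[i];print("tri",tri([ray(t,415.45,260.45),ray(s,*p)]))
o=robot.observe();A=S()
O=(M+ [0,0,-270]);Rp=O+A@[-160,-105.1,231.7];print("pred roller",Rp,"origin",O)
for q in[(-165,-195,430),(-165,-195,212)]:
    w=O+A@q;print(q,w,"tool shift",o["eef_rot"].T@(w-o["eef_pos"]))
way=np.array([470,200,430]);print("way",o["eef_rot"].T@(way-o["eef_pos"]))
G=np.c_[A[:,0],-A[:,1],-A[:,2]]
print(cv2.Rodrigues(o["eef_rot"].T@G)[0].T)
E
```

```text
[ 660.223 -101.643  270.   ] [ 486.105 -173.441  231.7  ] 188.33980226441744 yaw -10.890930021750297
[ 339  282   57   53 1894] [369.697 306.458]
[328 350  41  41 715] [344.232 375.134]
tri (array([ 488.24 , -174.473,  234.574]), [np.float64(2.814255127603128), np.float64(2.814255127602969)])
pred roller [ 483.879 -176.134  231.7  ] origin [ 660.223 -101.643    0.   ]
(-165, -195, 430) [ 462.732 -263.654  430.   ] tool shift [-761.897  514.637 -198.605]
(-165, -195, 212) [ 462.732 -263.654  212.   ] tool shift [-761.736  514.652   19.395]
way [-311.71   403.468 -198.93 ]
[[0.    0.001 1.495]]
```

Emit:
jog_arm(targets="0 0 0 0 0 -0.1 0; 0 0 0 -0.02 0.02 -0.19 0; 0 0 0.15 -0.06 0.06 -0.2 0; 0 0 0.3 -0.1 0.11 -0.2 0; 0 0 0.45 -0.13 0.16 -0.2 0; 0 0 0.6 -0.17 0.21 -0.2 0; 0 0 0.75 -0.2 0.26 -0.2 0; 0 0 0.9 -0.24 0.31 -0.2 0; 0 0 1.05 -0.28 0.36 -0.2 0; 0 0 1.2 -0.32 0.4 -0.2 0; 0 0 1.35 -0.37 0.415 -0.2 0; 0 0 1.495 -0.42 0.43 -0.2 0; 0 0 1.495 -0.47 0.44 -0.2 0; 0 0 1.495 -0.52 0.455 -0.2 0; 0 0 1.495 -0.57 0.47 -0.2 0; 0 0 1.495 -0.62 0.485 -0.2 0; 0 0 1.495 -0.67 0.5 -0.2 0; 0 0 1.495 -0.72 0.51 -0.2 0; 0 0 1.495 -0.762 0.515 -0.2 0; 0 0 1.495 -0.762 0.515 -0.2 0", squeeze=30)

```text
clock: 2.8
eef_pos: [462.4, -266.0, 430.4]
eef_rot: [[0.983, -0.185, -0.001], [-0.185, -0.983, 0.001], [-0.002, -0.001, -1.0]]
contact_force: [-0.4, -0.4, -1.1]
width: 0.3
```

```bash
cat >> h.py <<'E'
O=np.array([661.,-101.6,0])
def where():
    from rig import robot
    o=robot.observe();print("t",o["clock"],"stand pos",S().T@(o["eef_pos"]-O),"F stand",S().T@o["contact_force"],"w",o["width"],"ax",(S().T@o["eef_rot"])[:,:2].T)
E
python3 -c "
from h import *;where()"
```

```text
t 2.8 stand pos [-165.702 -197.535  430.402] F stand [-0.37  -0.47  -1.118] w 0.3274041230562969 ax [[ 1.    -0.005 -0.002]
 [-0.005 -1.    -0.001]]
```

Emit:
jog_arm(targets="0 0 0 0 0 0.06 0; 0 0 0 0 0 0.12 0; 0 0 0 0 0 0.17 0; 0 0 0 0 0 0.2 0; 0 0 0 0 0 0.214 0; 0 0 0 0 -0.01 0.214 0; 0 0 0 0 -0.02 0.214 0; 0 0 0 0 -0.025 0.214 0; 0 0 0 0 -0.03 0.214 0; 0 0 0 0 -0.034 0.213 0; 0 0 0 0 -0.038 0.21 0; 0 0 0 0 -0.042 0.204 0; 0 0 0 0 -0.046 0.197 0; 0 0 0 0 -0.046 0.197 0")

```text
clock: 4.55
eef_pos: [471.4, -219.6, 235.3]
eef_rot: [[0.983, -0.181, 0.0], [-0.181, -0.983, -0.003], [0.001, 0.003, -1.0]]
contact_force: [-1.0, -5.1, 0.4]
width: -0.0
```

```bash
cat >> h.py <<'E'
def roller(save=None):
    from rig import cams
    t=cams.capture("top");s=cams.capture("side")
    if save: cv2.imwrite(f"pics/{save}.png",np.hstack([t["image"][90:330,240:490],s["image"][170:410,280:530]])[:,:,::-1].repeat(1,0)); im=cv2.imread(f"pics/{save}.png");cv2.imwrite(f"pics/{save}.png",cv2.resize(im,None,fx=1.6,fy=1.6,interpolation=2))
E
python3 - <<'E'
from h import *
where();roller("p1")
for d in range(-66,67,6):
    f=np.radians(d);k=(d+66)/132;dz=-18+ k*45
    yo=-(45*np.cos(np.arcsin(dz/45)) if dz>0 else 45)-11
    print(d,"y %.0f z %.0f"%(115*np.sin(f)+yo,185+115*np.cos(f)+dz))
E
```

```text
t 4.55 stand pos [-165.219 -150.319  235.341] F stand [-0.084 -5.159  0.359] w -0.025495628122636147 ax [[ 1.    -0.001  0.001]
 [-0.001 -1.     0.003]]
-66 y -161 z 214
-60 y -156 z 227
-54 y -149 z 239
-48 y -141 z 250
-42 y -133 z 261
-36 y -124 z 270
-30 y -114 z 279
-24 y -103 z 286
-18 y -92 z 293
-12 y -80 z 298
-6 y -68 z 302
0 y -56 z 304
6 y -44 z 306
12 y -31 z 306
18 y -19 z 305
24 y -7 z 303
30 y 4 z 299
36 y 15 z 295
42 y 25 z 289
48 y 35 z 283
54 y 43 z 276
60 y 51 z 267
66 y 58 z 259
```

View pics/p1.png

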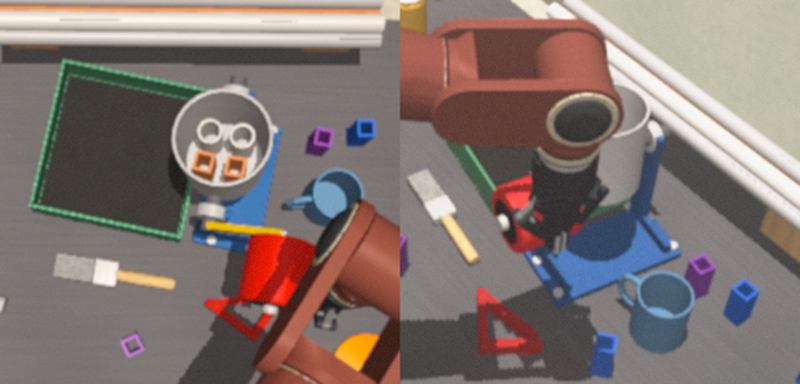

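Contact made at about 5 N with the pot just starting to tip. The top view shows the roller at about (275,270) against the gripper and nothing else touched.

Emit:
jog_arm(targets="0 0 0 0 -0.005 -0.009 0; 0 0 0 0 -0.009 -0.015 0; 0 0 0 0 -0.013 -0.021 0; 0 0 0 0 -0.017 -0.026 0; 0 0 0 0 -0.021 -0.031 0; 0 0 0 0 -0.026 -0.035 0; 0 0 0 0 -0.031 -0.04 0; 0 0 0 0 -0.036 -0.044 0; 0 0 0 0 -0.041 -0.048 0; 0 0 0 0 -0.047 -0.051 0; 0 0 0 0 -0.052 -0.055 0; 0 0 0 0 -0.058 -0.058 0; 0 0 0 0 -0.064 -0.06 0; 0 0 0 0 -0.07 -0.063 0; 0 0 0 0 -0.076 -0.065 0; 0 0 0 0 -0.082 -0.067 0; 0 0 0 0 -0.088 -0.068 0; 0 0 0 0 -0.094 -0.069 0")

```text
clock: 6.9
eef_pos: [488.4, -125.7, 303.3]
eef_rot: [[0.983, -0.181, -0.0], [-0.181, -0.983, 0.0], [-0.0, -0.0, -1.0]]
contact_force: [2.0, -2.3, -0.3]
width: 0.4
```

Emit:
jog_arm(targets="0 0 0 0 -0.006 -0.001 0; 0 0 0 0 -0.012 -0.002 0; 0 0 0 0 -0.018 -0.002 0; 0 0 0 0 -0.024 -0.002 0; 0 0 0 0 -0.03 -0.002 0; 0 0 0 0 -0.036 -0.001 0; 0 0 0 0 -0.042 0 0; 0 0 0 0 -0.048 0.001 0; 0 0 0 0 -0.054 0.003 0; 0 0 0 0 -0.06 0.005 0; 0 0 0 0 -0.06 0.005 0")

```text
clock: 8.28
eef_pos: [498.9, -66.2, 297.7]
eef_rot: [[0.984, -0.18, -0.001], [-0.18, -0.984, 0.001], [-0.002, -0.001, -1.0]]
contact_force: [-1.2, 0.2, -0.3]
width: 0.0
```

```bash
python3 - <<'E'
from h import *
where();roller("p2")
E
```

```text
t 8.275 stand pos [-165.808    5.571  297.742] F stand [-1.221 -0.01  -0.347] w 0.023882831866741176 ax [[ 1.     0.001 -0.002]
 [ 0.001 -1.    -0.001]]
```

View pics/p2.png

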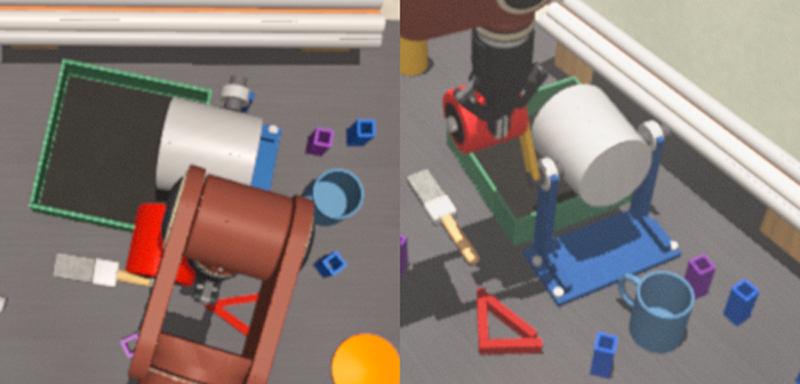

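The pot lies about 96° tipped, mouth over the tray; no pieces are in view yet. I'll carry on toward about 125°.

Emit:
jog_arm(targets="0 0 0 0 -0.004 0.001 0; 0 0 0 0 -0.009 0.003 0; 0 0 0 0 -0.014 0.006 0; 0 0 0 0 -0.019 0.009 0; 0 0 0 0 -0.024 0.012 0; 0 0 0 0 -0.029 0.015 0; 0 0 0 0 -0.033 0.019 0; 0 0 0 0 -0.037 0.022 0; 0 0 0 0 -0.041 0.027 0; 0 0 0 0 -0.041 0.027 0;  0 0 0 0 -0.041 0.027 0")

```text
clock: 9.75
eef_pos: [506.3, -26.4, 270.8]
eef_rot: [[0.984, -0.181, -0.001], [-0.181, -0.984, 0.001], [-0.001, -0.001, -1.0]]
contact_force: [-0.2, -0.3, 0.0]
width: 0.0
```

```bash
python3 - <<'E'
from h import *
where();roller("p3")
E
```

```text
t 9.75 stand pos [-165.707   46.092  270.846] F stand [-0.123 -0.375  0.043] w 0.03829340796415239 ax [[ 1.    -0.    -0.001]
 [-0.    -1.    -0.001]]
```

View pics/p3.png

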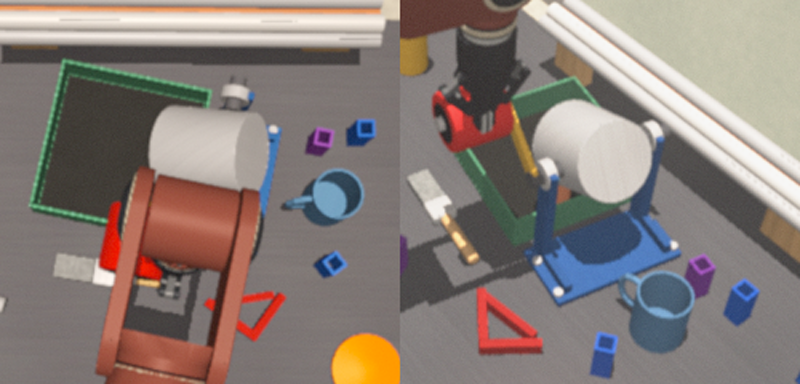

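A copper piece is now visible in the tray under the pot (565,195). I'll push on to just before the stop, slowly.

Emit:
jog_arm(targets="0 0 0 0 -0.003 0.002 0; 0 0 0 0 -0.005 0.004 0; 0 0 0 0 -0.007 0.007 0; 0 0 0 0 -0.009 0.009 0; 0 0 0 0 -0.009 0.009 0; 0 0 0 0 -0.009 0.009 0; 0 0 0 0 -0.009 0.009 0; 0 0 0 0 -0.009 0.009 0")

```text
clock: 10.85
eef_pos: [508.3, -17.9, 262.3]
eef_rot: [[0.983, -0.181, -0.0], [-0.181, -0.983, 0.0], [-0.0, -0.0, -1.0]]
contact_force: [0.5, -0.2, 0.0]
width: -0.1
```

```bash
python3 - <<'E'
from h import *
where();roller("p4")
from rig import cams
w=cams.capture("wrist");s=cams.capture("side")
im=np.hstack([cv2.resize(s["image"][150:330,320:500],(540,540),interpolation=2),cv2.resize(w["image"],(260,195)) if 0 else np.zeros((540,0,3),np.uint8)])
cv2.imwrite("pics/p4.png",im[:,:,::-1])
E
```

```text
t 10.85 stand pos [-165.341   54.792  262.283] F stand [ 0.546 -0.063  0.032] w -0.13585336590751151 ax [[ 1.    -0.001 -0.   ]
 [-0.001 -1.    -0.   ]]
```

View pics/p4.png

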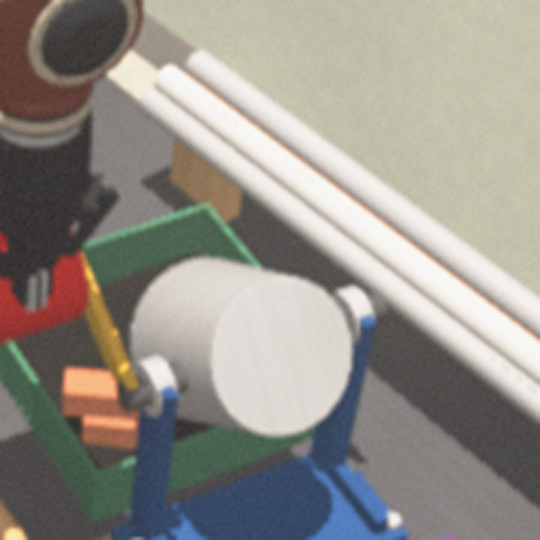

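Both copper stubs are in the tray at (90,390) and (110,430). The shells are hidden behind the pot. I'll back off, lift over the roller to the +y side and look.

Emit:
jog_arm(targets="0 0 0 0 0.01 0 0; 0 0 0 0 0.02 -0.02 0; 0 0 0 0 0.02 -0.06 0; 0 0 0 0 0.02 -0.09 0; 0 0 0 0 -0.03 -0.09 0; 0 0 0 0 -0.08 -0.09 0; 0 0 0 0 -0.13 -0.09 0; 0 0 0 0 -0.16 -0.09 0; 0 0 0 0 -0.16 -0.09 0")

```text
clock: 12.18
eef_pos: [537.6, 140.4, 353.8]
eef_rot: [[0.984, -0.179, 0.001], [-0.179, -0.984, 0.0], [0.001, -0.0, -1.0]]
contact_force: [-0.3, 0.0, 0.7]
width: -0.0
```

```bash
python3 - <<'E'
from h import *
where()
from rig import cams
t=cams.capture("top");s=cams.capture("side")
f=lambda c,x,y:cv2.resize(c["image"][y:y+170,x:x+170],(400,400),interpolation=2)
cv2.imwrite("pics/p5.png",np.hstack([f(t,250,115),f(s,310,170)])[:,:,::-1])
E
```

```text
t 12.175 stand pos [-165.047  215.733  353.75 ] F stand [-0.332 -0.047  0.674] w -0.03480746041601433 ax [[ 1.     0.002  0.001]
 [ 0.002 -1.    -0.   ]]
```

View pics/p5.png

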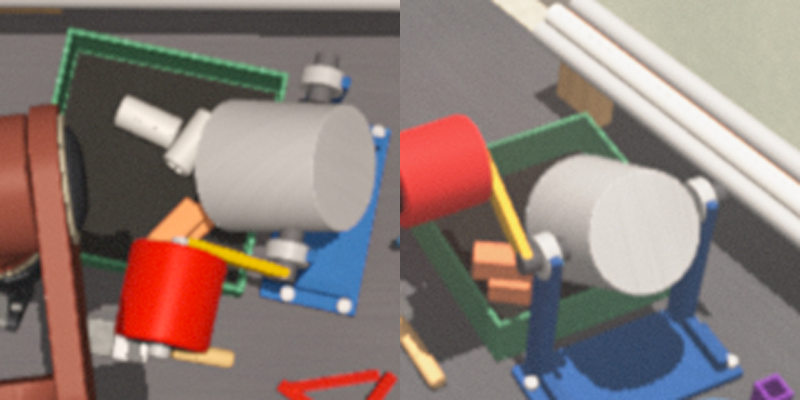

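All four pieces are out: shells at (148,120) and (190,140), squares at (180,220), lying in the tray in the left image. Next I'll locate the roller for the return push.

```bash
cat >> h.py <<'E'
def tilt():
    from rig import cams
    t=cams.capture("top");h=cv2.cvtColor(t["image"],cv2.COLOR_RGB2HSV)
    m=(((h[...,0]<6)|(h[...,0]>173))&(h[...,1]>180)&(h[...,2]>120)).astype(np.uint8);m[:215]=0;m[280:]=0;m[:,:270]=0;m[:,450:]=0
    m=cv2.morphologyEx(m,cv2.MORPH_OPEN,np.ones((9,9)))
    n,l,st,c=cv2.connectedComponentsWithStats(m);i=1+st[1:,4].argmax();print(st[i],c[i])
    for d in range(-66,67,6):
        f=np.radians(d);p=S().T@(onz(t,*c[i],185+115*np.cos(f))-O)
        if abs(p[1]-115*np.sin(f))<12:print("phi",d,"img",p,"model y",115*np.sin(f))
E
python3 -c "
from h import *;tilt()"
```

```text
[ 301  218   44   46 1654] [322.063 239.97 ]
phi 54 img [-156.211  104.076  252.595] model y 93.03695435311896
phi 60 img [-154.989  104.353  242.5  ] model y 99.59292143521044
phi 66 img [-153.691  104.647  231.775] model y 105.0577276288991
```

Roller at phi ≈ 66°, so the pot is at its tipped stop. Now the return push, mirrored.

Emit:
jog_arm(targets="0 0 0 0 0 0.05 0; 0 0 0 0 0 0.1 0; 0 0 0 0 0 0.13 0; 0 0 0 0 0.005 0.14 0; 0 0 0 0 0.02 0.14 0; 0 0 0 0 0.035 0.14 0; 0 0 0 0 0.045 0.14 0; 0 0 0 0 0.051 0.14 0; 0 0 0 0 0.055 0.139 0; 0 0 0 0 0.058 0.134 0; 0 0 0 0 0.061 0.128 0; 0 0 0 0 0.064 0.121 0; 0 0 0 0 0.067 0.115 0; 0 0 0 0 0.071 0.109 0; 0 0 0 0 0.075 0.103 0; 0 0 0 0 0.075 0.103 0")

```text
clock: 14.32
eef_pos: [523.8, 64.9, 249.9]
eef_rot: [[0.983, -0.182, 0.001], [-0.182, -0.983, -0.001], [0.001, 0.001, -1.0]]
contact_force: [-1.3, 1.6, 0.4]
width: -0.1
```

```bash
python3 -c "
from h import *;where();tilt()"
```

```text
t 14.325 stand pos [-165.052  139.008  249.914] F stand [-1.597  1.345  0.393] w -0.052674767147876556 ax [[ 1.    -0.001  0.001]
 [-0.001 -1.     0.001]]
[334 223  21  42 669] [343.749 243.695]
phi 24 img [-159.839   58.059  290.058] model y 46.774713953717026
phi 30 img [-159.173   57.948  284.593] model y 57.49999999999999
phi 36 img [-158.373   57.815  278.037] model y 67.5953040136344
```

Emit:
jog_arm(targets="0 0 0 0 0.003 -0.006 0; 0 0 0 0 0.006 -0.011 0; 0 0 0 0 0.01 -0.016 0; 0 0 0 0 0.015 -0.02 0; 0 0 0 0 0.02 -0.025 0; 0 0 0 0 0.025 -0.029 0; 0 0 0 0 0.03 -0.033 0; 0 0 0 0 0.036 -0.036 0; 0 0 0 0 0.041 -0.04 0; 0 0 0 0 0.047 -0.043 0; 0 0 0 0 0.053 -0.045 0; 0 0 0 0 0.059 -0.048 0; 0 0 0 0 0.065 -0.05 0; 0 0 0 0 0.071 -0.052 0; 0 0 0 0 0.077 -0.053 0; 0 0 0 0 0.083 -0.054 0")

```text
clock: 16.38
eef_pos: [508.6, -16.4, 303.3]
eef_rot: [[0.983, -0.181, -0.0], [-0.181, -0.983, -0.0], [-0.0, 0.0, -1.0]]
contact_force: [-1.2, 2.4, 0.5]
width: 0.1
```

Emit:
jog_arm(targets="0 0 0 0 0.006 -0.001 0; 0 0 0 0 0.012 -0.002 0; 0 0 0 0 0.018 -0.002 0; 0 0 0 0 0.024 -0.002 0; 0 0 0 0 0.03 -0.002 0; 0 0 0 0 0.036 -0.001 0; 0 0 0 0 0.042 0 0; 0 0 0 0 0.048 0.001 0; 0 0 0 0 0.054 0.003 0; 0 0 0 0 0.06 0.005 0; 0 0 0 0 0.065 0.007 0; 0 0 0 0 0.07 0.009 0; 0 0 0 0 0.075 0.012 0; 0 0 0 0 0.08 0.015 0; 0 0 0 0 0.085 0.018 0; 0 0 0 0 0.09 0.021 0; 0 0 0 0 0.09 0.021 0")

```text
clock: 18.5
eef_pos: [492.3, -105.1, 281.9]
eef_rot: [[0.983, -0.182, -0.0], [-0.182, -0.983, -0.001], [-0.0, 0.001, -1.0]]
contact_force: [0.9, -1.0, -0.7]
width: -0.1
```

```bash
python3 -c "
from h import *;where();tilt()"
```

```text
t 18.5 stand pos [-165.315  -33.852  281.879] F stand [ 1.021 -0.794 -0.657] w -0.14254475471297806 ax [[ 1.    -0.001 -0.   ]
 [-0.001 -1.     0.001]]
[403 268  20  12 220] [412.805 273.418]
phi -66 img [-187.795 -101.342  231.775] model y -105.0577276288991
phi -60 img [-188.728  -99.427  242.5  ] model y -99.59292143521044
phi -54 img [-189.605  -97.624  252.595] model y -93.03695435311896
phi -48 img [-190.418  -95.953  261.95 ] model y -85.46165492990033
```

Emit:
jog_arm(targets="0 0 0 0 0.003 0.002 0; 0 0 0 0 0.006 0.004 0; 0 0 0 0 0.009 0.007 0; 0 0 0 0 0.012 0.01 0; 0 0 0 0 0.015 0.013 0; 0 0 0 0 0.018 0.016 0; 0 0 0 0 0.02 0.018 0; 0 0 0 0 0.022 0.02 0; 0 0 0 0 0.022 0.02 0")

```text
clock: 19.68
eef_pos: [488.3, -126.4, 262.0]
eef_rot: [[0.983, -0.181, -0.0], [-0.181, -0.983, -0.0], [-0.0, 0.0, -1.0]]
contact_force: [-1.0, -0.3, -0.3]
width: -0.5
```

```bash
python3 -c "
from h import *;where()"
```

```text
t 19.675 stand pos [-165.422  -55.524  262.017] F stand [-0.964 -0.445 -0.266] w -0.47959850549360034 ax [[ 1.    -0.001 -0.   ]
 [-0.001 -1.     0.   ]]
```

No force, so the pot has probably sunk on to its stop. Retract and check.

Emit:
jog_arm(targets="0 0 0 0 -0.01 0 0; 0 0 0 0 -0.02 -0.02 0; 0 0 0 0 -0.02 -0.06 0; 0 0 0 -0.01 -0.04 -0.1 0; 0 0 0 -0.02 -0.09 -0.13 0; 0 0 0 -0.02 -0.14 -0.13 0; 0 0 0 -0.02 -0.19 -0.13 0; 0 0 0 -0.02 -0.25 -0.13 0; 0 0 0 -0.02 -0.31 -0.13 0; 0 0 0 -0.02 -0.36 -0.13 0; 0 0 0 -0.02 -0.36 -0.13 0")

```text
clock: 21.05
eef_pos: [533.5, 235.2, 393.3]
eef_rot: [[0.984, -0.176, 0.0], [-0.176, -0.984, 0.001], [0.0, -0.001, -1.0]]
contact_force: [-0.4, -1.0, -0.8]
width: 0.2
```

```bash
python3 - <<'E'
from h import *
where();tilt()
from rig import cams
t=cams.capture("top");s=cams.capture("side")
f=lambda c,x,y:cv2.resize(c["image"][y:y+200,x:x+200],(400,400),interpolation=2)
cv2.imwrite("pics/p6.png",np.hstack([f(t,250,115),f(s,300,190)])[:,:,::-1])
def rc(im):
    h=cv2.cvtColor(im,cv2.COLOR_RGB2HSV);m=(((h[...,0]<6)|(h[...,0]>173))&(h[...,1]>150)&(h[...,2]>60)).astype(np.uint8)
    n,l,st,c=cv2.connectedComponentsWithStats(m);i=max((i for i in range(1,n) if 320<c[i][0]<420 and 250<c[i][1]<350),key=lambda i:st[i,4]);return st[i],c[i]
print("side roller now",rc(s["image"]),"start [339 282 57 53 1894] [369.7 306.5]")
a=cv2.imread("pics/top0.png")[:,:,::-1];print("top start",red(a,(360,220,460,310)),"now",red(t["image"],(360,220,460,310)))
b=cv2.imread("pics/side0.png")[:,:,::-1]
for n,i0,i1,(x0,y0,x1,y1) in(("pot rim side",b,s["image"],(370,215,445,300)),("mug+mag side",b,s["image"],(325,335,520,410)),("brush side",b,s["image"],(280,270,330,335)),("roller side",b,s["image"],(335,280,400,337))):
    print(n,np.mean(np.abs(i0.astype(int)-i1)[y0:y1,x0:x1].max(-1)>40))
E
```

```text
t 21.05 stand pos [-186.232  308.293  393.285] F stand [-0.201 -1.054 -0.759] w 0.20769870091264067 ax [[ 1.     0.005  0.   ]
 [ 0.005 -1.    -0.001]]
[ 392  238   46   42 1661] [414.492 259.357]
phi -66 img [-157.118  -99.784  231.775] model y -105.0577276288991
phi -60 img [-158.379  -97.885  242.5  ] model y -99.59292143521044
phi -54 img [-159.567  -96.098  252.595] model y -93.03695435311896
phi -48 img [-160.667  -94.441  261.95 ] model y -85.46165492990033
side roller now (array([ 339,  281,   57,   52, 1897], dtype=int32), array([369.322, 304.924])) start [339 282 57 53 1894] [369.7 306.5]
top start (array([415.223, 260.922]), array([ 393,  239,   46,   45, 1662], dtype=int32)) now (array([414.837, 260.174]), array([ 392,  238,   46,   46, 1722], dtype=int32))
pot rim side 0.06745098039215686
mug+mag side 6.837606837606838e-05
brush side 0.05076923076923077
roller side 0.11228070175438597
```

View pics/p6.png

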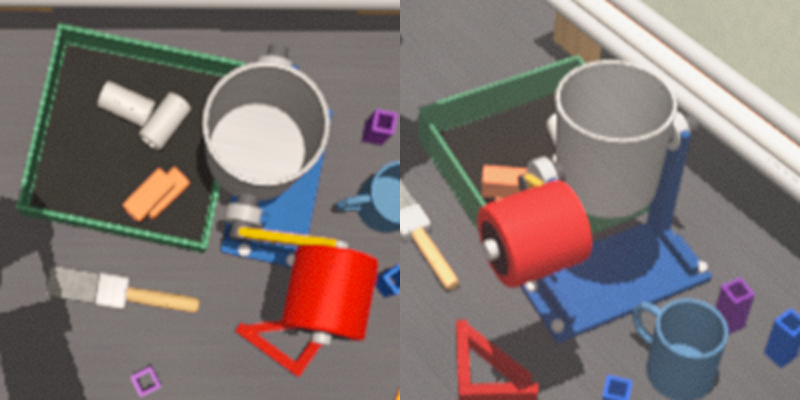

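All four pieces are in the tray and the pot is empty, with bench items unmoved. But the roller sits about 1.6 px higher in the side view than at the start, so the pot is about 2° short of its stop. I'll return and nudge it home gently.

Emit:
jog_arm(targets="0 0 0 0.005 0.05 0 0; 0 0 0 0.01 0.11 0 0; 0 0 0 0.015 0.17 0 0; 0 0 0 0.02 0.23 0 0; 0 0 0 0.02 0.29 0.01 0; 0 0 0 0.02 0.33 0.04 0; 0 0 0 0.02 0.343 0.08 0; 0 0 0 0.02 0.343 0.11 0; 0 0 0 0.02 0.352 0.12 0; 0 0 0 0.02 0.357 0.125 0; 0 0 0 0.02 0.361 0.129 0; 0 0 0 0.02 0.363 0.132 0; 0 0 0 0.02 0.363 0.132 0")

```text
clock: 22.82
eef_pos: [488.2, -129.1, 260.8]
eef_rot: [[0.984, -0.181, 0.001], [-0.181, -0.984, -0.0], [0.001, 0.0, -1.0]]
contact_force: [0.9, 0.5, 0.8]
width: -0.2
```

Emit:
jog_arm(targets="0 0 0 0 0.0005 0.001 0; 0 0 0 0 0.001 0.002 0; 0 0 0 0 0.0015 0.003 0; 0 0 0 0 0.0015 0.003 0")

```text
clock: 23.32
eef_pos: [488.2, -128.9, 258.7]
eef_rot: [[0.984, -0.18, 0.002], [-0.18, -0.984, 0.003], [0.001, -0.004, -1.0]]
contact_force: [0.9, 6.9, 6.3]
width: 0.3
```

```bash
python3 -c "
from h import *;where()"
```

```text
t 23.325 stand pos [-164.991  -58.072  258.719] F stand [-0.363  6.916  6.311] w 0.3150455757700932 ax [[ 1.     0.001  0.001]
 [ 0.001 -1.    -0.004]]
```

Emit:
jog_arm(targets="0 0 0 0 0.0005 0.001 0; 0 0 0 0 0.001 0.002 0; 0 0 0 0 0.001 0.002 0")

```text
clock: 23.7
eef_pos: [488.4, -128.4, 257.8]
eef_rot: [[0.984, -0.179, 0.003], [-0.179, -0.984, 0.007], [0.002, -0.007, -1.0]]
contact_force: [-1.2, 12.5, 9.4]
width: -0.2
```

```bash
python3 -c "
from h import *;where()
from rig import cams
s=cams.capture('side')
h=cv2.cvtColor(s['image'],cv2.COLOR_RGB2HSV);m=(((h[...,0]<6)|(h[...,0]>173))&(h[...,1]>150)&(h[...,2]>60)).astype(np.uint8)
n,l,st,c=cv2.connectedComponentsWithStats(m)
for i in range(1,n):
  if st[i,4]>200 and st[i,0]>300 and st[i,1]<300:print(st[i],c[i])
"
```

```text
t 23.7 stand pos [-164.913  -57.538  257.794] F stand [-3.439 12.097  9.424] w -0.2094017780261664 ax [[ 1.     0.002  0.002]
 [ 0.002 -1.    -0.007]]
[ 339  283   57   52 1854] [369.75  307.052]
```

Force rose to about 15 N with no more movement and the roller is back at its start pixel row, so the pot is on its stop. Retract and check.

Emit:
jog_arm(targets="0 0 0 0 -0.006 -0.008 0; 0 0 0 0 -0.02 -0.02 0; 0 0 0 0 -0.02 -0.06 0; 0 0 0 -0.01 -0.04 -0.1 0; 0 0 0 -0.02 -0.09 -0.13 0; 0 0 0 -0.02 -0.14 -0.13 0; 0 0 0 -0.02 -0.19 -0.13 0; 0 0 0 -0.02 -0.25 -0.13 0; 0 0 0 -0.02 -0.31 -0.13 0; 0 0 0 -0.02 -0.36 -0.13 0; 0 0 0 -0.02 -0.36 -0.13 0;0 0 0 -0.02 -0.36 -0.13 0")

```text
clock: 25.25
eef_pos: [532.7, 226.2, 385.3]
eef_rot: [[0.984, -0.181, -0.0], [-0.181, -0.984, -0.001], [0.0, 0.001, -1.0]]
contact_force: [1.1, 0.4, 0.1]
width: -0.3
```

```bash
python3 -c "
from h import *;where()
from rig import cams
s=cams.capture('side');t=cams.capture('top')
for im in (cv2.imread('pics/side0.png')[:,:,::-1].copy(),s['image']):
  h=cv2.cvtColor(im,cv2.COLOR_RGB2HSV);m=(((h[...,0]<6)|(h[...,0]>173))&(h[...,1]>150)&(h[...,2]>60)).astype(np.uint8)
  n,l,st,c=cv2.connectedComponentsWithStats(m)
  for i in range(1,n):
    if st[i,4]>200 and st[i,0]>300 and st[i,1]<300:print(st[i],c[i])
print(red(cv2.imread('pics/top0.png')[:,:,::-1].copy(),(360,220,460,310)),red(t['image'],(360,220,460,310)))
f=lambda c,x,y:cv2.resize(c['image'][y:y+200,x:x+200],(400,400),interpolation=2)
cv2.imwrite('pics/p7.png',np.hstack([f(t,250,115),f(s,300,190)])[:,:,::-1])
"
```

```text
t 25.25 stand pos [-185.344  299.295  385.343] F stand [1.065 0.562 0.118] w -0.2880729708340392 ax [[ 1.    -0.     0.   ]
 [-0.    -1.     0.001]]
[ 339  282   57   53 1891] [369.76  306.465]
[ 339  282   57   53 1891] [369.73 306.52]
(array([415.223, 260.922]), array([ 393,  239,   46,   45, 1662], dtype=int32)) (array([415.329, 260.212]), array([ 393,  239,   46,   45, 1652], dtype=int32))
```

View pics/p7.png

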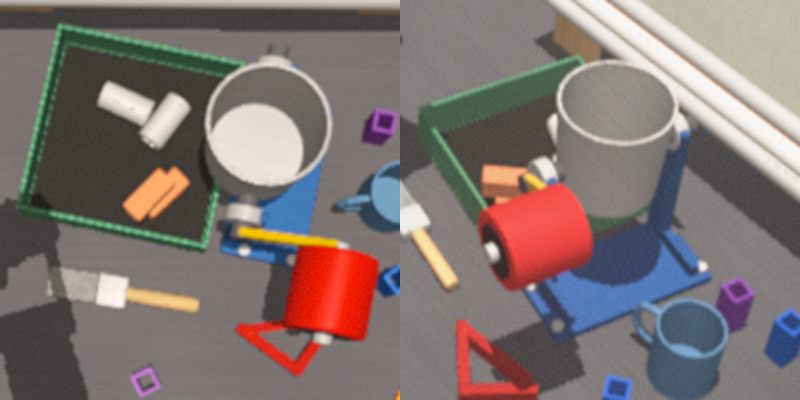

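The roller is back at its start pixels (side 369.7,306.5 against 369.8,306.5). The pot is empty and upright, and all four pieces lie in the tray.

```bash
python3 -c "
from rig import robot;print(robot.hand_in())"
```

```text
the job is handed in; nothing more can be done
None
```

I tipped the pot by pushing the roller from its -y side until both tube shells and both copper squares had dropped into the tray. I then pushed it back from the +y side and handed the job in at about 25 s of the 72 s allowed.

- **Tipping:** by the top view, the pot ended up at its tipped stop. The readings at the ends of the tipping moves were about 5 N or less.
- **Righting:** the first return push left the pot about 2° short of upright. I found this by comparing roller pixels with the start picture, then nudged it home at about 15 N, the largest force I read. I only read forces at the ends of moves.
- **Last checks:** the roller is within 0.1 px of its start position in the side view. In the top view it is within about 0.7 px, with the same outline box. The pot is empty, all four pieces are in the tray, and the gripper is clear.
- **Other bench items:** the mug, magnet and brush looked unmoved. I did not compare the hammer, spray can, helmet and grinding disc before and after.
- **Measurements that failed or disagreed:** the first side-view roller mask caught only a fragment, so I redid it. Mid-push tilt readings from the top view were unreliable because the arm hid part of the roller.

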